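# Index the car stand by one slot

### The job

Swing the model car round on its indexing stand by one slot, so that the black pull knob moves sideways towards the tray of wheels: pull the sprung knob up until its pin is clear, turn the deck, and let the pin spring fully home in the very next slot on that side. Never force the pin sideways against the side of a slot; keep the car in place on the deck and leave the loose things beside the stand where they are.

Things in the scene. Friction and masses are not known exactly. Their poses are not given: they have to be found in the camera images.
- stand: Fixed car stand: grey painted foot, a disc 340 mm across, 11 mm thick, with a hub. Origin: centre of the foot's underside, on the vertical turning axis; z up; -x points to the slot where the pin starts. On the foot stands an arc-shaped aluminium index plate, 123 to 157 mm from the axis, top 45 mm above the bench, with radial slots 10 mm wide; segments clamped to either side are level with it.
- start_slot (a point): Mouth of the starting slot, 140 mm from the axis, on the index plate's top. The next slot on either side is about 0.50 rad round the axis, the one after about 0.45 rad farther. They are in the side segments, set by hand and differently each time: off by up to 0.12 rad (17 mm along the arc), not measured. Find the slot by feel: the pin drops 9 mm when over it.
- deck (a joint): Turn of the deck (rad), anticlockwise from above; 0 at the starting slot, limits +-1.15. Positive swings the knob to the robot's right (-y). Steel disc 140 mm across, top 62 mm above the bench, with two rubber strips, and an arm 30 mm wide (top 58.5 mm) carrying the knob 140 mm from the axis. Friction holds it: about 1 N at the knob turns it, some 3 N while the pin rides on the index plate.
- plunger (a joint): Lift of the pull knob and its pin (m): 0 fully home in a slot, 0.009 with the tip on the index plate between slots, 0.016 at its upper stop. A spring pushes it down with about 8 N when home, 13 N at the top; let go, it drops at about 0.2 m/s.
- knob (a point): Point on the axis of the black pull knob, upright and round, 25 mm in diameter, 34 mm tall; 18 mm above its underside, 16 mm below its top, 76.5 mm above the bench when the pin is home; rises with the pin. Below the knob is the deck arm (top 58.5 mm above the bench). x points along the arm to the axis, z up.
- index_pin: Steel index pin under the knob, 8 mm in diameter with a flat end, moving with the knob; it reaches 9 mm deep into a slot when home. Origin at the knob's underside, on the knob's axis.
- car: Bare model car chassis lying loose on the deck's rubber strips, 260 mm long, 170 mm wide, 0.6 kg, top about 120 mm above the bench. Origin: underside of its chassis plate, on the stand's axis at the start; x points to its nose. It lies across the stand (its length at right angles to the deck arm); its wheels come to within 50 mm of the knob's axis.
- wheel_tray: Grey open tray, 150 x 160 x 25 mm, with four model car wheels in it, fixed on the bench on one side of the stand, on the left (+y) or on the right (-y). Origin: centre of its underside. It tells which way to turn.
- spare_wheel: Bystander: loose car wheel lying flat, 48 mm in diameter, 28 mm high, beside the stand. Origin at its underside.
- screw_pot: Bystander: clear jar, 44 mm in diameter, 45 mm high, beside the stand. Origin at its underside.
- hex_driver: Bystander: driver with black handle lying beside the stand, some 200 mm long, under 35 mm high. Origin at its underside.
Mind the look-alikes: they are no part of the job. Of the things that look like the wheel_tray, take the one that is farthest to the robot's right at the start.

How it is judged:
On the way, in this order (a step that is already met when the one before it is completed fails the run):
1. the pin is pulled clear of its starting slot (value of joint plunger above 0.009 m and value of joint deck between -0.08 and 0.08 rad), for 0.1 s.
2. the deck is turned off the starting slot, knob towards the wheel tray (((world y of wheel_tray above 0 m and value of joint deck below -0.15 rad) or (world y of wheel_tray below 0 m and value of joint deck above 0.15 rad))), for 0.1 s.
At the end, for the whole second after the job is handed in: The pin is fully home (less than 2 mm lift) in the first slot on the wheel tray's side (deck turned 0.35 to 0.65 rad that way), the deck and car at rest, the car still on the deck: within 20 mm of the axis and turned with it to within 0.2 rad (value of joint plunger below 0.002 m and ((world y of wheel_tray above 0 m and value of joint deck between -0.65 and -0.35 rad) or (world y of wheel_tray below 0 m and value of joint deck between 0.35 and 0.65 rad)) and velocity of joint deck between -0.02 and 0.02 rad/s and linear speed of car below 0.02 m/s and horizontal distance between car and stand below 0.02 m and angle between the x axis of car and the y axis of knob, either way round below 0.2 rad); the robot touches nothing.
It fails at once if the index pin pressed with more than 30 N (forced against the side of a slot, or pressed down on the index plate) (contact force between index_pin and anything else above 30 N).
It fails at once if the car shifted more than 25 mm off the stand's axis or tipped (horizontal distance between car and stand above 0.025 m or angle between car's own z axis and vertical above 0.15 rad).
It fails at once if a loose thing beside the stand moved by more than 30 mm (distance of any of spare_wheel, screw_pot, hex_driver from where it was at the start of the episode above 0.03 m).
It also fails if it takes over 45 s, if anything falls off the work surface, if the arm or the gripper's body presses on something with over 40 N, if the wrist force passes 120 N, or if a joint passes its speed limit or range.

### The arm

A 6-joint arm with a two-finger parallel gripper is mounted at the origin on the work surface. World frame = base frame: x ahead of the robot, y to its left, z up, the work surface at z = 0. Lengths are in m, angles in rad, forces in N, time in s.
With the tool pointing down it reaches from about 0.325 to 0.9 m from the base axis. Payload 3.5 kg.
Tool frame: the origin (TCP) lies between the finger pads; the fingertips stand 11 mm ahead of it and the grasp point (between the pads) lies 8 mm behind it (tip_reach is the distance from the TCP to the fingertips, in m); y points along the fingers, x is the direction in which the jaws open and shut, and the axes are right-handed (so a half turn about y gives the same grasp; the last joint's range is limited). The gripper opens to 85 mm and grips with 20 to 120 N. Pads are 22 mm wide; open, the fingers measure 114 mm over their backs; the gripper's body (76 mm by 85 mm) begins 54 mm behind the grasp point. The pads swing forward as they close: fully open they stand 13 mm farther back than shut.
Start: joints at [1.057, 0.276, -0.026, 1.268, 0, 1.467], TCP at [0.25, 0.573, 0.242] pointing down, gripper open.
Joint ranges: [-3.12, 3.12], [-0.85, 1.88], [-1.08, 1.24], [-1.95, 2.15], [-1.57, 1.53], [-3.14, 3.14]. Speed limits (rad/s): [2.57, 2.57, 3.14, 3.14, 3.14, 3.14].

### API

Orientations are given as a rotation vector (axis times angle).
In Python, from workcell import * gives the robot as it stands.
- The arm moves only by the shell command python3 -m pendant 'ROWS' [FORCE]. ROWS is a JSON object of lists of equal length, an entry for each row: "slide": the shift along the tool's x, y, z in cm, a list of three; "twist": the turn about the tool's y in degrees; "gripper": the finger opening in cm, from 0 to 8.54. In form: {"slide": [[tx, ty, tz], ...], "twist": [twist, ...], "gripper": [gripper, ...]}. A call has 1 to 12 rows; each row is the pose to reach, as a shift and turn from the pose commanded when the call began, along the tool's axes at that moment; what a row does not reach only later rows make up. A row lasts 1/8 s, in which the tool goes at most 62.5 mm and 10.7 degrees, less where a joint would pass 70% of its speed; a pose out of reach is approached as far as the arm can. A call with a gripper value outside its range is refused whole. The fingers move at their own pace and stop on an object; FORCE is the grip in N (left out, the last holds). Time passes only in rows, so rows that repeat a pose let the fingers close. It gives the time, the measured TCP pose, the force and the opening at its end, in the units of the state.
- read_state(): the state, without advancing time (a new reading comes with each control period).
- capture(name): name is "scene" or "top" or "wrist"; returns (picture, depth): 480x640x3 uint8, red, green, blue; 480x640 float32, m along the optical axis (not along the pixel's ray), 0 where there is no reading.
- get_calibration(name): a dict with "fx", "fy", "cx", "cy" (pixels), "rvec" (rotation vector, rad) and "tvec" (3), from world to camera coordinates, as OpenCV has them. Camera axes: x right, y down, z forward; pixel columns grow to the right and rows downward; lengths in m; the calibration is good to about 2 mm. The wrist camera is an equidistant fisheye: a pixel r from the principal point sees the ray r / f radians off the axis. A picture is of the moment at which its call begins: read the wrist's pose just before it. get_calibration takes no time and is no camera call; for the wrist camera it gives the pose at the moment of the call.
- job_done(): hands the job in, once; it reports no verdict.
The state is a dict: "time_s": time; "joint_pos": joint angles; "joint_vel": joint speeds; "joint_efforts": joint torques, N m; "position": TCP position; "tcp_rot": TCP orientation; "force": force on the tool from outside, world axes, zero at the start; "moment": the same for the moment, N m; "width": opening from 0.0 (shut) to 1.0 (fully open).
Only numpy, scipy, OpenCV 4.12 (cv2) and the standard library are available. Lean on these libraries where they do the work, as an engineer would, in place of code of your own. Each camera call takes 0.05 s, during which the arm holds its last target. There are 200 camera calls.

## Working session

There is one attempt and no reset: what is moved stays moved. The work goes in short steps, Python scripts to look and compute and a shell command to move; the robot and the scene stay as the last step left them, time stands still between calls to the robot, and variables do not carry over. Pictures are saved under pics/ and viewed, about 8 in all and at most 12, crops included, and the job is handed in when it is done.

```bash
mkdir -p pics; ls; python3 - <<'E'
from workcell import *
import cv2,numpy as np
s=read_state();print({k:np.round(v,3).tolist() for k,v in s.items()})
for n in("scene","top"):
    p,d=capture(n);np.savez(f'pics/{n}.npz',p=p,d=d);cv2.imwrite(f'pics/{n}.png',p[:,:,::-1])
    c=get_calibration(n);print(n,{k:np.round(v,4).tolist() for k,v in c.items()})
E
```

```text
pics
{'time_s': 0.0, 'joint_pos': [1.057, 0.277, -0.028, 1.268, 0.0, 1.467], 'joint_vel': [0.001, 0.001, 0.0, -0.001, 0.002, 0.001], 'joint_efforts': [-0.002, -44.551, 29.52, 0.016, -0.0, 0.0], 'position': [0.249, 0.572, 0.241], 'tcp_rot': [-1.377, -0.9, 0.903], 'force': [0.538, 0.246, -1.004], 'moment': [-0.038, 0.05, 0.039], 'width': 0.998}
scene {'fx': 434.78, 'fy': 434.78, 'cx': 321.9522, 'cy': 236.4473, 'rvec': [1.9333, 1.7886, -0.5606], 'tvec': [-0.0893, -0.367, 1.5225]}
top {'fx': 479.7493, 'fy': 479.7493, 'cx': 317.5501, 'cy': 245.3303, 'rvec': [2.1885, -2.2022, 0.0543], 'tvec': [0.021, 0.5283, 1.667]}
```

View pics/top.png

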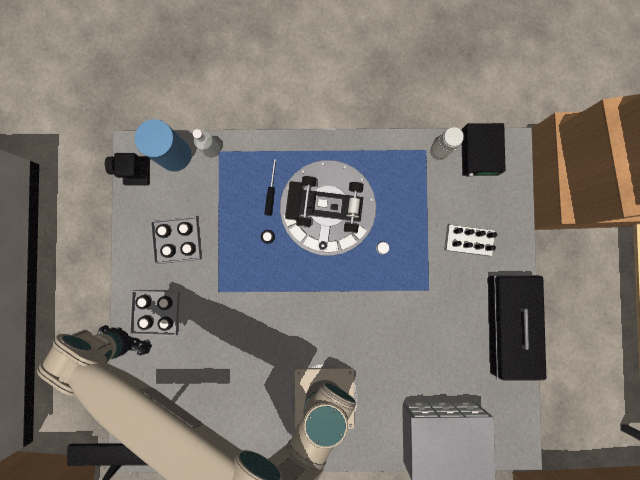

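View pics/scene.png

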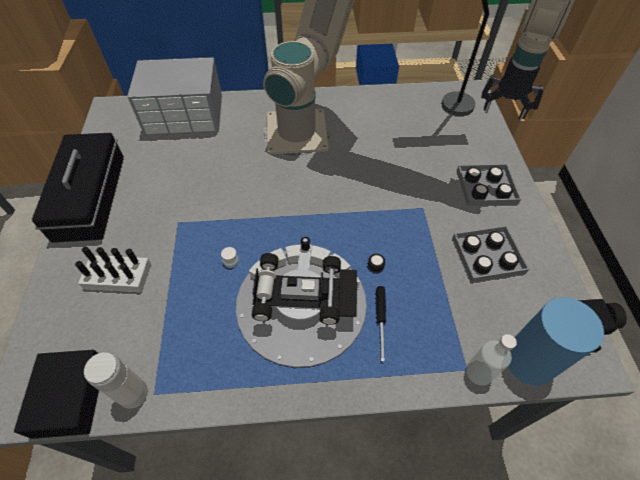

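Top view: two grey trays with four wheels, at (177,240) and (155,312), both on the left (+y). The rightmost is (177,240), so the knob must go to +y (deck negative). The knob is at about (323,245) in top and (305,243) in scene.

```bash
cat > h.py <<'E'
import numpy as np,cv2
from workcell import *
from scipy.spatial.transform import Rotation as R
def ray(n,u,v,c=None):
    c=c or get_calibration(n);r=R.from_rotvec(c['rvec']).as_matrix()
    d=np.array([(u-c['cx'])/c['fx'],(v-c['cy'])/c['fy'],1.]);return -r.T@np.array(c['tvec']),r.T@d
def plane(n,u,v,z):
    o,d=ray(n,u,v);return o+d*(z-o[2])/d[2]
def tri(a,b):
    (o1,d1),(o2,d2)=a,b;t=np.linalg.lstsq(np.c_[d1,-d2],o2-o1,rcond=None)[0]
    p,q=o1+t[0]*d1,o2+t[1]*d2;return (p+q)/2,np.linalg.norm(p-q)
E
python3 - <<'E'
from h import *
P={}
for n,(u,v) in dict(top=(323,245),scene=(305,243)).items():
    p=np.load(f'pics/{n}.npz')['p'];w=p[v-12:v+13,u-12:u+13].max(2)
    k,l,st,ce=cv2.connectedComponentsWithStats((w<70).astype(np.uint8))
    for i in range(1,k): print(n,st[i],ce[i]+[u-12,v-12])
    z=np.load(f'pics/{n}.npz');print(n,z['d'][v-2:v+3,u])
    cv2.imwrite(f'pics/{n}_c.png',cv2.resize(p[v-60:v+40,u-65:u+65][:,:,::-1],None,fx=5 if n=='top' else 5,fy=5,interpolation=cv2.INTER_CUBIC))
# foot: fit circle centre at z=.011 via depth-derived heights in top view
z=np.load('pics/top.npz');p=z['p'].astype(int);H=np.zeros((480,640))
m=((p[...,2]-p[...,0]>25)&(p[...,2]>70))  # blue mat
m=m[150:292,218:429];nb=(~m).astype(np.uint8)
cs,_=cv2.findContours(cv2.morphologyEx(nb,cv2.MORPH_OPEN,np.ones((5,5))),cv2.RETR_EXTERNAL,cv2.CHAIN_APPROX_NONE)
c=max(cs,key=cv2.contourArea)
for c in sorted(cs,key=cv2.contourArea)[-4:]:
    e=cv2.fitEllipse(c);print('foot?',cv2.contourArea(c),cv2.boundingRect(c),e,plane('top',e[0][0]+218,e[0][1]+150,.011))
    h=cv2.minEnclosingCircle(c);print(h,plane('top',h[0][0]+218,h[0][1]+150,.011))
for uv in[(177,240),(155,312)]:print('tray',plane('top',*uv,.02))
E
```

```text
top [ 8  9  8  7 31] [322.32258065 244.93548387]
top [1.6001611 1.6043032 1.6015295 1.6000365 1.6039981]
scene [ 8  6  9 14 93] [304.84946237 244.21505376]
scene [1.1423613 1.1434039 1.141278  1.1405599 1.1383712]
foot? 114.5 (158, 92, 13, 12) ((164.10552978515625, 97.45584869384766), (11.685176849365234, 12.635915756225586), 73.28997802734375) [ 0.51965562 -0.20862152  0.011     ]
((164.0, 97.25), 6.600289344787598) [ 0.52038042 -0.20826097  0.011     ]
foot? 133.0 (43, 80, 14, 13) ((49.51044845581055, 86.0884017944336), (12.635503768920898, 13.55616283416748), 74.39968872070312) [0.56213395 0.19317802 0.011     ]
((49.349998474121094, 86.0), 7.023098945617676) [0.56244862 0.1937412  0.011     ]
foot? 178.0 (47, 37, 10, 28) ((51.43262481689453, 51.10006332397461), (7.480268478393555, 34.68381881713867), 7.037062644958496) [0.68568392 0.1862854  0.011     ]
((51.5, 50.5), 14.23034954071045) [0.68781005 0.18604545 0.011     ]
foot? 7057.0 (62, 10, 96, 96) ((109.5372314453125, 57.5108757019043), (94.63655853271484, 94.97101593017578), 112.73148345947266) [ 0.66166652 -0.01832466  0.011     ]
((109.5722427368164, 57.57984924316406), 48.02522659301758) [ 0.66142157 -0.01844618  0.011     ]
tray [0.54979999 0.50833355 0.02      ]
tray [0.30026379 0.58246122 0.02      ]
```

View pics/top_c.png

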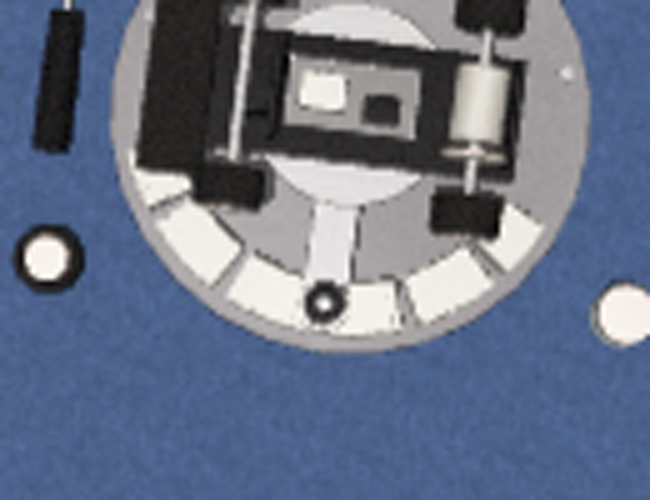

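View pics/scene_c.png

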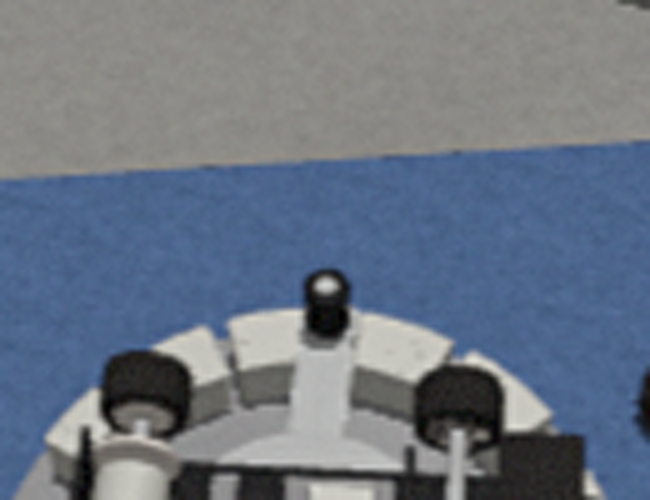

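Crops: the knob top is at top px (322.6,245.4) and scene px (305.4,240.4). The slots show as dark radial lines, and the left one, at crop (232,272), is roughly 0.49 rad round from the knob. Next I triangulate and plan the move.

```bash
python3 - <<'E'
from h import *
print(tri(ray('top',322.6,245.4),ray('scene',305.4,240.4)))
print('on z=.0925',plane('top',322.6,245.4,.0925),plane('scene',305.4,240.4,.0925))
A=plane('top',327.54,207.5,.011);K=plane('top',322.6,245.4,.0925);v=(K-A)[:2];print('axis',A,'r',np.hypot(*v),'ang',np.arctan2(-v[1],-v[0]))
S=plane('top',258+232/5,185+272/5,.045);w=(S-A)[:2];print('slot r',np.hypot(*w),'deck',np.arctan2(w[0]*-0+v[0]*w[1]-v[1]*w[0],v@w))
s=read_state();T=R.from_rotvec(s['tcp_rot']).as_matrix();print(T.round(3),s['position'])
g=np.array([K[0],K[1],.20]);print('shift tool cm',(T.T@(g-s['position'])*100).round(2),'radial',v/np.hypot(*v))
E
```

```text
(array([0.52436902, 0.00225578, 0.08763566]), np.float64(0.003103726124163955))
on z=.0925 [0.52407876 0.0007516  0.0925    ] [0.5277766  0.00374718 0.0925    ]
axis [ 0.66170496 -0.01833469  0.011     ] r 0.138943358022983 ang -0.13780317812112106
slot r 0.14003742156250432 deck -0.47961812876491033
[[ 0.399 -0.001 -0.917]
 [ 0.917 -0.002  0.399]
 [-0.002 -1.     0.   ]] [0.24928349 0.57239572 0.24124074]
shift tool cm [-41.43   4.2  -48.02] radial [-0.99052016  0.13736745]
```

```bash
python3 -m pendant '{"slide":[[-3.8,0,-4.4],[-7.6,0,-8.8],[-11.4,0.5,-13.2],[-15.2,1,-17.6],[-19,1.5,-22],[-22.8,2,-26.4],[-26.6,2.5,-30.8],[-30.4,3,-35.2],[-34.2,3.5,-39.6],[-38,4.2,-44],[-41.4,4.2,-48],[-41.4,4.2,-48]],"twist":[-2,-4,-6,-8,-10,-12,-14,-15.6,-15.6,-15.6,-15.6,-15.6],"gripper":[8.5,8.5,8.5,8.5,8.5,8.5,8.5,8.5,8.5,8.5,8.5,8.5]}' && python3 - <<'E'
from h import *
s=read_state();c=get_calibration('wrist');p,d=capture('wrist')
np.savez('pics/w1.npz',p=p,d=d,**{k:np.array(v) for k,v in c.items()},pos=s['position'],rot=s['tcp_rot'])
cv2.imwrite('pics/w1.png',p[:,:,::-1]);print(c,s['position'],R.from_rotvec(s['tcp_rot']).as_matrix().round(3))
E
```

```text
time_s: 1.6
position: [0.5257, -0.0013, 0.1999]
tcp_rot: [-1.274, -1.103, 1.103]
force: [-0.3, 0.6, -0.6]
width: 0.997
{'fx': 371.64829954431775, 'fy': 371.64829954431775, 'cx': 319.1365708311392, 'cy': 240.54883653968278, 'rvec': array([-2.19262303, -1.89798944, -0.28435498]), 'tvec': array([-0.07429934, -0.52283336,  0.18510707])} [ 0.52565151 -0.00126961  0.19987639] [[ 0.143  0.    -0.99 ]
 [ 0.99  -0.001  0.143]
 [-0.001 -1.    -0.   ]]
```

View pics/w1.png

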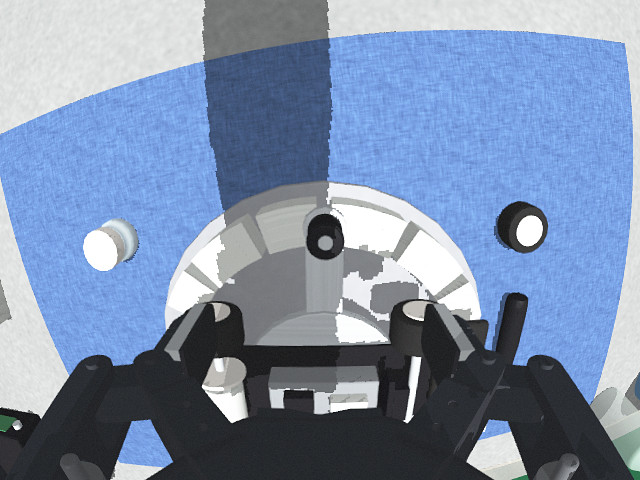

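Wrist view: knob top at about (324,242). The image's right side is +y (spare wheel). The target slot is at about (405,234) and the one after at about (455,279).

```bash
cat >> h.py <<'E'
def wray(c,u,v):
    r=R.from_rotvec(c['rvec']).as_matrix();q=np.array([u-c['cx'],v-c['cy']]);n=np.hypot(*q)+1e-9;th=n/c['fx']
    return -r.T@np.array(c['tvec']),r.T@np.r_[np.sin(th)*q/n,np.cos(th)]
def wplane(c,u,v,z):
    o,d=wray(c,u,v);return o+d*(z-o[2])/d[2]
E
python3 - <<'E'
from h import *
z=np.load('pics/w1.npz');c={k:z[k] for k in('fx','cx','cy','rvec','tvec')}
p=z['p'];w=p.max(2)[200:300,290:360]
k,l,st,ce=cv2.connectedComponentsWithStats((w<60).astype(np.uint8))
for i in range(1,k):
    if st[i][4]>50:print(st[i],ce[i]+[290,200])
cv2.imwrite('pics/w1c.png',cv2.resize(p[170:320,290:490][:,:,::-1],None,fx=4,fy=4,interpolation=cv2.INTER_CUBIC))
K=wplane(c,324,242,.0925);print('K',K)
A=np.array([.6617,-.0183]);v=K[:2]-A;print(np.hypot(*v),np.arctan2(-v[1],-v[0]))
for uv in[(405,234),(401,243),(411,224),(455,279),(255,237)]:
    S=wplane(c,*uv,.045)[:2]-A;print(uv,np.hypot(*S),np.arctan2(v[0]*S[1]-v[1]*S[0],v@S))
E
```

```text
[  17   14   37   45 1074] [323.66108007 235.46741155]
K [0.52540406 0.00232914 0.0925    ]
0.13784826465709807 -0.15021532390081613
(405, 234) 0.14631684699190498 -0.47338673566702427
(401, 243) 0.13816790508567692 -0.4806647413691475
(411, 224) 0.1559044459145663 -0.4739541854093753
(455, 279) 0.14656662172421508 -0.9119858948452664
(255, 237) 0.13838846916237282 0.4116318524746876
```

View pics/w1c.png

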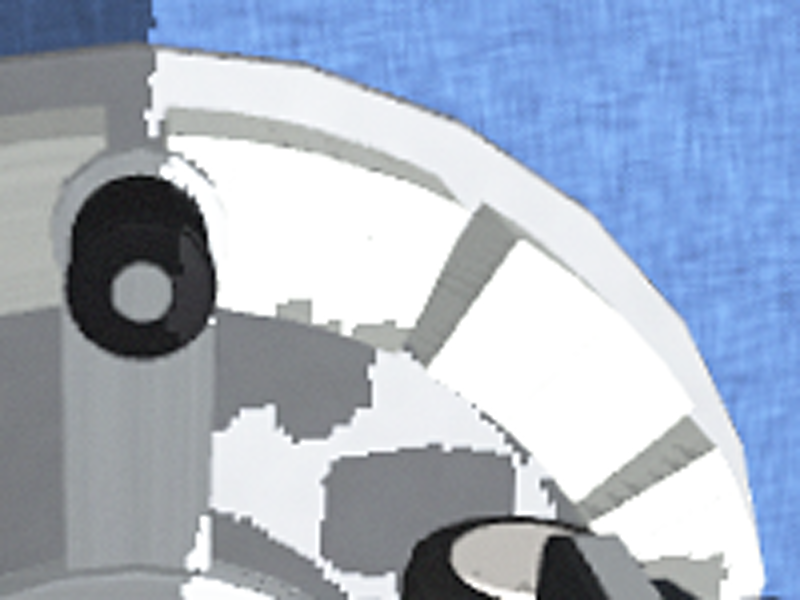

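```bash
python3 - <<'E'
from h import *
z=np.load('pics/w1.npz');c={k:z[k] for k in('fx','cx','cy','rvec','tvec')}
K=wplane(c,325.2,243,.0925);A=np.array([.6617,-.0183]);v=K[:2]-A;print(K)
for uv in[(414.8,225.5),(394.8,259.3),(405.5,241.3)]:
    S=wplane(c,*uv,.045)[:2]-A;print(uv,np.hypot(*S),np.arctan2(v[0]*S[1]-v[1]*S[0],v@S))
E
python3 -m pendant '{"slide":[[0.3,4,0],[0.3,8,0],[0.3,11,0],[0.3,12,0],[0.3,12,0]],"twist":[0,0,0,0,0],"gripper":[5,5,5,5,5]}' 40
python3 - <<'E'
from h import *
p,d=capture('wrist');cv2.imwrite('pics/w2.png',p[:,:,::-1])
E
```

```text
[0.52621846 0.0030304  0.0925    ]
(414.8, 225.5) 0.15637508042959358 -0.4904109139366788
(394.8, 259.3) 0.1236315726546043 -0.49760201018678174
(405.5, 241.3) 0.141223940412827 -0.4931588013448093
time_s: 2.28
position: [0.524, 0.0056, 0.0801]
tcp_rot: [-1.27, -1.107, 1.108]
force: [0.3, -0.3, -0.1]
width: 0.585
```

View pics/w2.png

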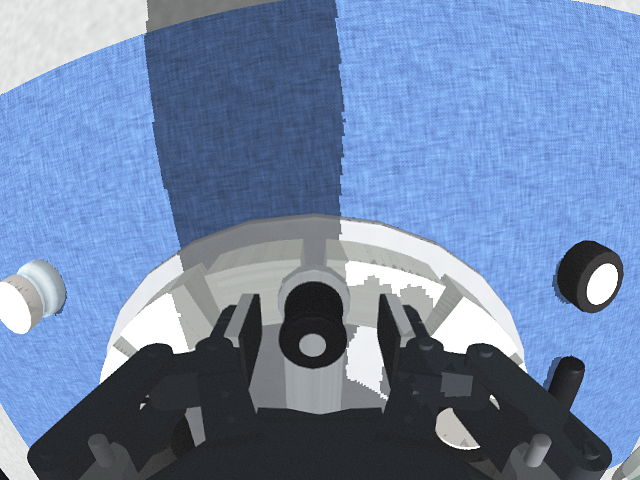

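The knob top is at (313,345) and the pad inner faces are at about 258 and 380 (mid 319), so the knob sits about 2.5 mm to -y of the jaw centre. I'll shift and close to nearly touching.

```bash
python3 -m pendant '{"slide":[[-0.25,0.1,0],[-0.25,0.1,0],[-0.25,0.1,0],[-0.25,0.1,0]],"twist":[0,0,0,0],"gripper":[3.2,3.2,3.2,3.2]}' 30
python3 - <<'E'
from h import *
p,d=capture('wrist');cv2.imwrite('pics/w3.png',cv2.resize(p[250:430,200:440][:,:,::-1],None,fx=3,fy=3))
E
```

```text
time_s: 2.82
position: [0.5246, 0.0021, 0.0796]
tcp_rot: [-1.272, -1.107, 1.106]
force: [0.1, -0.0, -0.7]
width: 0.376
```

View pics/w3.png

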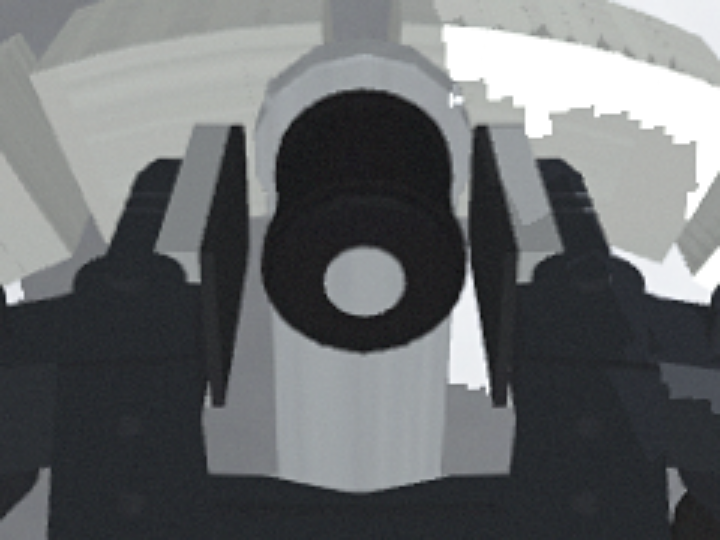

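Jaws straddle the knob: pad faces at 248 and 468, knob 263–465, so it sits about 0.7 mm to +x. I'll nudge over and grip.

```bash
python3 -m pendant '{"slide":[[0.06,0,0],[0.06,0,0],[0.06,0,0],[0.06,0,0],[0.06,0,0]],"twist":[0,0,0,0,0],"gripper":[2.8,2.3,2.0,2.0,2.0]}' 35
```

```text
time_s: 3.5
position: [0.5245, 0.0029, 0.0794]
tcp_rot: [-1.271, -1.107, 1.107]
force: [-1.0, 0.3, 2.5]
width: 0.281
```

```bash
python3 -m pendant '{"slide":[[0,-0.4,0],[0,-0.8,0],[0,-1.2,0],[0,-1.25,0],[0,-1.25,0]],"twist":[0,0,0,0,0],"gripper":[2,2,2,2,2]}' 50
python3 - <<'E'
from h import *
print(read_state()['position'],read_state()['force'])
p,d=capture('wrist');cv2.imwrite('pics/w4.png',cv2.resize(p[250:430,200:440][:,:,::-1],None,fx=3,fy=3))
E
```

```text
time_s: 4.12
position: [0.5244, 0.0029, 0.0914]
tcp_rot: [-1.271, -1.106, 1.107]
force: [3.7, -1.0, -13.0]
width: 0.273
[0.52437643 0.00286617 0.0914031 ] [  3.71898242  -0.9611211  -13.00079727]
```

View pics/w4.png

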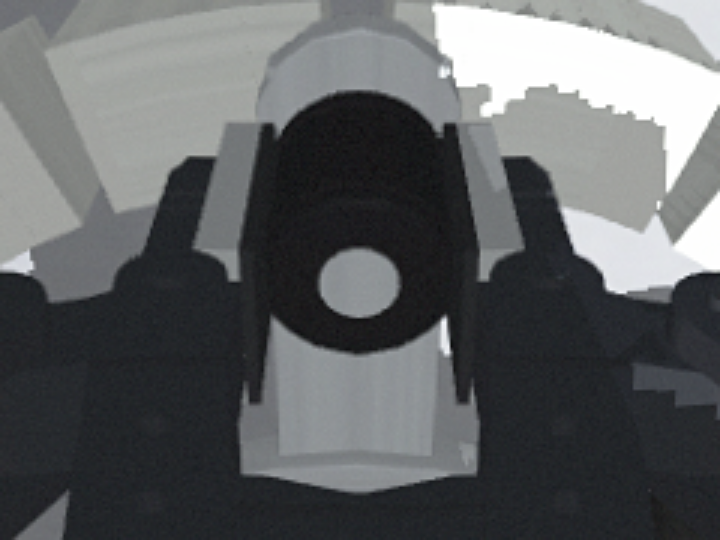

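Held with 12 mm lift (force −13 N, matching the spring). Now I swing to about 0.40 rad, short of the slot, and lower until the pin nearly touches the plate.

```bash
python3 -m pendant '{"slide":[[0.42,0,-0.01],[1.12,0,-0.05],[1.95,0,-0.14],[2.78,0,-0.28],[3.6,0,-0.47],[4.4,0,-0.71],[5.06,0,-0.95],[5.45,0,-1.1],[5.45,0,-1.1],[5.45,0.15,-1.1],[5.45,0.25,-1.1],[5.45,0.25,-1.1]],"twist":[1.7,4.6,8,11.5,14.9,18.3,21.2,22.9,22.9,22.9,22.9,22.9],"gripper":[2,2,2,2,2,2,2,2,2,2,2,2]}'
cat > look.py <<'E'
import sys
from h import *
s=read_state();c=get_calibration('wrist');p,d=capture('wrist');np.savez(f'pics/{sys.argv[1]}.npz',p=p,**{k:np.array(v) for k,v in c.items()})
g=p.max(2);m=(g[290:400,280:360]>75).astype(np.uint8)
k,l,st,ce=cv2.connectedComponentsWithStats(m)
print('F',s['force'].round(1),'disc',[(ce[i].round(1)+[280,290],st[i][2:5]) for i in range(1,k) if 200<st[i][4]<2500 and st[i][0]>0 and st[i][1]>0 and st[i][0]+st[i][2]<80 and st[i][1]+st[i][3]<110])
cv2.imwrite(f'pics/{sys.argv[1]}.png',cv2.resize(p[220:430,180:460][:,:,::-1],None,fx=2.5,fy=2.5))
E
python3 look.py w5
```

```text
time_s: 5.68
position: [0.5431, 0.0551, 0.0893]
tcp_rot: [-1.417, -0.805, 0.804]
force: [4.8, -0.1, -11.9]
width: 0.274
F [  4.8  -0.1 -11.9] disc [(array([319.2, 343.9]), array([ 28,  23, 508], dtype=int32))]
```

View pics/w5.png

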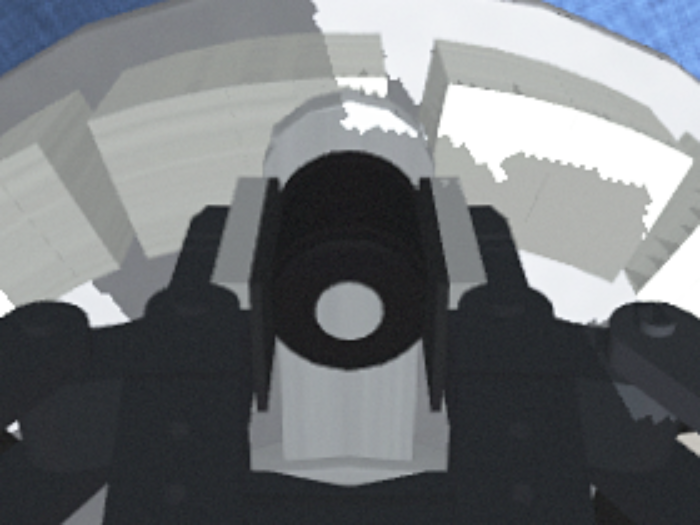

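Knob gripped and pin lifted. The target slot shows just right of the arm head, with rim corners at crop (382,75) and (443,85). I'll compute the remaining angle.

```bash
python3 - <<'E'
from h import *
z=np.load('pics/w5.npz');c={k:z[k] for k in('fx','cx','cy','rvec','tvec')}
s=read_state();A=np.array([.663,-.0171]);v=s['position'][:2]-A;a=lambda q:np.arctan2(q[1],-q[0])
print(np.hypot(*v),a(v)-a(np.array([.5244,.0029])-A))
for uv in[(382,75),(443,85),(412,80)]:
    S=wplane(c,180+uv[0]/2.5,220+uv[1]/2.5,.045)[:2]-A;print(np.hypot(*S),a(S)-a(v))
E
```

```text
0.1399959468080481 0.3988782941236917
0.15666883796102424 0.045022001064129125
0.15563100295639765 0.1246686106216669
0.1560209517928846 0.08390887823216597
```

```bash
python3 -m pendant '{"slide":[[0.3,0,0],[0.63,0,-0.01],[0.63,0.05,-0.01],[0.63,0.05,-0.01],[0.63,0.05,-0.01]],"twist":[1.3,2.6,2.6,2.6,2.6],"gripper":[2,2,2.9,2.9,2.9]}' 30; python3 look.py w6
```

```text
time_s: 6.35
position: [0.5464, 0.0608, 0.0898]
tcp_rot: [-1.43, -0.77, 0.769]
force: [-0.7, 0.5, 0.1]
width: 0.338
F [-0.7  0.5  0.1] disc [(array([318.5, 342.2]), array([ 28,  23, 502], dtype=int32))]
```

```bash
python3 -m pendant '{"slide":[[0.1,0,0],[0.2,0,0],[0.3,0,0],[0.4,0,-0.01],[0.4,0,-0.01]],"twist":[0.4,0.8,1.2,1.6,1.6],"gripper":[2.9,2.9,2.9,2.9,2.9]}'; python3 look.py w7;  python3 -m pendant '{"slide":[[0.1,0,0],[0.2,0,0],[0.2,0,0]],"twist":[0.4,0.8,0.8],"gripper":[2.9,2.9,2.9]}'; python3 look.py w8
```

```text
time_s: 7.02
position: [0.5477, 0.0627, 0.0888]
tcp_rot: [-1.441, -0.745, 0.75]
force: [-3.0, -4.1, 3.3]
width: 0.34
F [-3.  -4.1  3.3] disc [(array([312.9, 343.6]), array([ 27,  24, 505], dtype=int32))]
time_s: 7.45
position: [0.5481, 0.0629, 0.0887]
tcp_rot: [-1.447, -0.732, 0.741]
force: [-4.2, -8.7, 4.4]
width: 0.341
F [-4.2 -8.7  4.4] disc [(array([312.2, 343.3]), array([ 27,  24, 502], dtype=int32))]
```

View pics/w8.png

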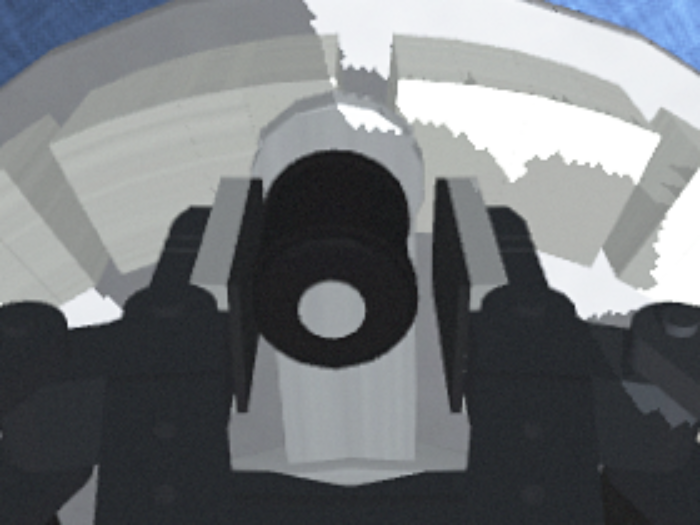

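The knob is still up and stalled short of the slot (slot at crop x≈365, knob at 337), with about 10 N on the jaw. Before pushing harder I'll check the geometry.

```bash
python3 - <<'E'
from h import *
A=np.array([.663,-.0171]);a=lambda q:np.arctan2(q[1],-q[0]);a0=a(np.array([.5244,.0029])-A)
for n,uv in dict(w5=(319.2,343.9),w6=(318.5,342.2),w7=(312.9,343.6),w8=(312.2,343.3)).items():
    z=np.load(f'pics/{n}.npz');c={k:z[k] for k in('fx','cx','cy','rvec','tvec')}
    for h in(.0925,.1015,.1025):
        S=wplane(c,*uv,h)[:2]-A;print(n,h,np.hypot(*S).round(4),(a(S)-a0).round(4))
for uv in[(340,75),(391,75)]:
    S=wplane(c,180+uv[0]/2.5,220+uv[1]/2.5,.045)[:2]-A;print('slot edge',np.hypot(*S),a(S)-a0)
s=read_state();print('tcp',a(s['position'][:2]-A)-a0,s['joint_pos'].round(3),s['joint_efforts'].round(1))
E
```

```text
w5 0.0925 0.1322 0.402
w5 0.1015 0.1381 0.4018
w5 0.1025 0.1387 0.4018
w6 0.0925 0.1329 0.4464
w6 0.1015 0.1388 0.4464
w6 0.1025 0.1394 0.4463
w7 0.0925 0.1329 0.4453
w7 0.1015 0.1388 0.4479
w7 0.1025 0.1394 0.4482
w8 0.0925 0.133 0.4454
w8 0.1015 0.1388 0.449
w8 0.1025 0.1395 0.4494
slot edge 0.15674366540735904 0.45653012295929696
slot edge 0.1568164783684172 0.5212054944986884
tcp 0.4647749031146712 [ 0.001  0.279 -0.372  0.923 -0.007  0.628] [  4.5 -38.   26.   -1.7   2.4   0. ]
```

Knob at 0.449, slot centre at 0.489 (edges 0.457 and 0.521). Friction on the plate is stiffer than expected, so I'll back off, re-grip, lift clear, carry the knob over the slot centre and check before releasing.

```bash
python3 -m pendant '{"slide":[[-0.3,0,0],[-0.5,0,0],[-0.5,0,0],[-0.5,0,0],[-0.5,0,0],[-0.5,0,0],[-0.5,-0.15,0],[-0.5,-0.2,0],[-0.2,-0.2,0],[0.05,-0.2,0],[0.05,-0.2,0]],"twist":[-1.2,-2,-2,-2,-2,-2,-2,-2,-0.8,0.2,0.2],"gripper":[2.9,2.9,2,2,2,2,2,2,2,2,2]}' 40;python3 look.py w9; python3 - <<'E'
from h import *
A=np.array([.663,-.0171]);a=lambda q:np.arctan2(q[1],-q[0]);a0=a(np.array([.5244,.0029])-A)
q=read_state()['position'][:2]-A;print('tcp',np.hypot(*q),a(q)-a0)
E
```

```text
time_s: 8.88
position: [0.5499, 0.0664, 0.09]
tcp_rot: [-1.442, -0.734, 0.735]
force: [2.1, -3.1, -12.0]
width: 0.274
F [  2.1  -3.1 -12. ] disc [(array([319. , 343.8]), array([ 27,  24, 503], dtype=int32))]
tcp 0.14053163045470854 0.49250270651517136
```

```bash
python3 -m pendant '{"slide":[[-0.03,0,0],[-0.03,0,0],[-0.03,0,0],[-0.03,0,0],[-0.03,0,0]],"twist":[0,0,0,0,0],"gripper":[2,2.9,2.9,2.9,2.9]}' 30;python3 look.py w10
```

```text
time_s: 9.55
position: [0.5501, 0.0659, 0.0915]
tcp_rot: [-1.443, -0.736, 0.734]
force: [-0.0, 0.3, 0.8]
width: 0.34
F [-0.   0.3  0.8] disc [(array([319.2, 328.2]), array([ 25,  23, 458], dtype=int32))]
```

View pics/w10.png

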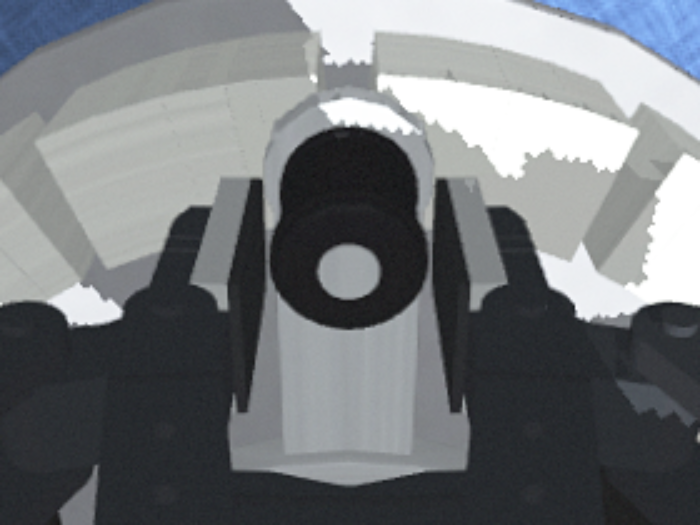

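The knob dropped: the disc moved from row 344 to 328, and the slot lines up with the arm. Checking the height against the known radius, using the w3-style reference.

```bash
python3 - <<'E'
from h import *
A=np.array([.663,-.0171]);a=lambda q:np.arctan2(q[1],-q[0]);a0=a(np.array([.5244,.0029])-A)
z=np.load('pics/w10.npz');c={k:z[k] for k in('fx','cx','cy','rvec','tvec')}
for h in(.089,.091,.0925,.095,.098,.1015):
    S=wplane(c,319.2,328.2,h)[:2]-A;print(h,np.hypot(*S).round(4),(a(S)-a0).round(4))
E
python3 -m pendant '{"slide":[[0,0,0],[0,0,0],[0,-3,0],[0,-7,0],[0,-11,0],[0,-13,0],[0,-13,0],[0,-13,0]],"twist":[0,0,0,0,0,0,0,0],"gripper":[5,5,5,5,5,5,5,5]}'; python3 - <<'E'
from h import *
c=get_calibration('wrist');p,d=capture('wrist');np.savez('pics/w11.npz',p=p,**c);cv2.imwrite('pics/w11.png',p[:,:,::-1])
E
```

```text
0.089 0.1365 0.4936
0.091 0.1377 0.4935
0.0925 0.1386 0.4934
0.095 0.1401 0.4934
0.098 0.1418 0.4933
0.1015 0.1439 0.4932
time_s: 10.6
position: [0.549, 0.0657, 0.2196]
tcp_rot: [-1.442, -0.733, 0.736]
force: [-0.5, 0.1, 0.1]
width: 0.585
```

Knob height matches fully home (r = 0.1386 at z = 0.0925, same bias as before). Last check: the car's pose, numerically from the depth views before and after.

```bash
python3 - <<'E'
from h import *
A=np.array([.663,-.0171])
for n in('scene','top'):
    c=get_calibration(n);r=R.from_rotvec(c['rvec']).as_matrix();v,u=np.mgrid[:480,:640]
    for t in('before','after'):
        d=np.load(f'pics/{n}.npz')['d'] if t=='before' else capture(n)[1]
        X=np.stack([(u-c['cx'])/c['fx']*d,(v-c['cy'])/c['fy']*d,d],-1)-c['tvec'];W=X[d>0]@r
        q=W[(W[:,2]>.068)&(W[:,2]<.13)][:,:2]-A;q=q[np.hypot(*q.T)<.165]
        k=np.hypot(*(q-0).T)<.2
        box=cv2.minAreaRect((q[k]*1000).astype(np.float32));print(n,t,len(q),np.round(np.array(box[0])),np.round(box[1]),round(box[2],1))
E
```

```text
scene before 4900 [-28.  15.] [255. 236.] 82.5
scene after 4977 [-17.  27.] [255. 238.] 54.8
top before 2553 [-32.  16.] [255. 237.] 82.0
top after 2335 [7. 9.] [255. 170.] 54.7
```

```bash
python3 -c "
from workcell import *
print(job_done())"
```

```text
the job is handed in; nothing more can be done
None
```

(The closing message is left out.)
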